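# Release and draw a dosing-pump plunger for seal inspection

### The arm

A 7-joint arm with a two-finger parallel gripper is mounted at the origin on the work surface. World frame = base frame: x ahead of the robot, y to its left, z up, the work surface at z = 0. Lengths are in m, angles in rad, forces in N, time in s.
With the tool pointing down it reaches from about 0.4 to 0.85 m from the base axis. Payload 10.4 kg.
Tool frame: the origin (TCP) lies between the finger pads; the fingertips stand manip.finger_overhang ahead of it and the grasp point (between the pads) lies 11 mm behind it (manip.finger_overhang is the distance from the TCP to the fingertips, in m); x points along the fingers, z is the direction in which the jaws open and shut, and the axes are right-handed (so a half turn about x gives the same grasp; the last joint's range is limited). The gripper opens to 85 mm and grips with 20 to 120 N. Pads are 22 mm wide; open, the fingers measure 114 mm over their backs; the gripper's body (76 mm by 85 mm) begins 54 mm behind the grasp point. The pads swing forward as they close: fully open they stand 13 mm farther back than shut.
Start: joints at [1.252, 0.332, -0.065, 1.46, 0.022, 1.35, -0.088], TCP at [0.182, -0.598, 0.239] pointing down, gripper open.
Joint ranges: [-2.6, 2.6], [-0.5, 2.12], [-1.47, 1.34], [0.16, 2.42], [-1.27, 4.41], [0.06, 2.06], [-2.6, 2.6]. Speed limits (rad/s): [2.22, 2.22, 2.79, 2.79, 3.14, 3.14, 3.14].

### API

Orientations are given as a unit quaternion [x, y, z, w].
In Python, from workcell import get_obs, camera, workorder, manip gives the robot as it stands. The module is installed in compiled form; this text tells all that it offers.
- The arm moves only by the tool play_rows, never from a script. Its argument "increments" is text: rows parted by semicolons, each of 4 numbers parted by spaces: the shift along the tool's x, y, z in m, then the turn about the tool's x in rad. A call has 1 to 20 rows; each row shifts and turns the pose as measured when the row begins, along the tool's axes as they then stand; what a row does not reach is not made up. A row lasts 1/10 s, in which the tool goes at most 50 mm and 8.59 degrees, less where a joint would pass 70% of its speed; a pose out of reach is approached as far as the arm can. A call is refused whole if a number of a shift passes 0.05 or a number of a turn 0.15, either way. A call with a gripper value outside its range is refused whole. "hand" is the gripper command: -1 is fully open, 1 is shut, values between are in proportion, set as the call begins (left out, the last holds). The fingers move at their own pace and stop on an object; "squeeze" is the grip in N (left out, the last holds). Time passes only in rows, so rows that do not move let the fingers close. It gives the time, the measured TCP pose, the force and the opening at its end, in the units of the state.
- get_obs(): the state, without advancing time (a new reading comes with each control period).
- camera(name): name is "scene" or "top" or "wrist"; returns a dict with "img" (384x512x3 uint8, blue, green, red), "fov_y" (degrees; the focal length in pixels is half the picture's height over the tangent of half this angle, whatever the lens; pixels are square), "cx", "cy" (the principal point, pixels), "R" (3x3) and "t" (3): a world point X has camera coordinates R X + t; the wrist camera has in their place "tool_from_camera" (4x4, takes a point from camera to tool coordinates, whose origin is the TCP and whose axes are the tool frame's). Camera axes: x right, y down, z forward; pixel columns grow to the right and rows downward; lengths in m; the calibration is good to about 2 mm. A picture is of the moment at which its call begins: read the wrist's pose just before it. There is no depth.
- workorder.hand_in(): hands the job in, once; it reports no verdict.
The state is a dict: "clock": time; "joint_pos": joint angles; "joint_velocities": joint speeds; "tau": joint torques, N m; "position": TCP position; "ee_rot": TCP orientation; "ft_force": force on the tool from outside, world axes, zero at the start; "torque": the same for the moment, N m; "grip_width": opening from 0.0 (shut) to 1.0 (fully open).
Only numpy, scipy, OpenCV 4.12 (cv2) and the standard library are available. Lean on these libraries where they do the work, as an engineer would, in place of code of your own. Each camera call takes 0.05 s, during which the arm holds its last target.

### The job

Fit the T-handled key from the tool stand over the square screw head on the hand dosing pump, turn it anticlockwise until the keeper is clear of the plunger's flange, and stand the key back in its hole. Then take the plunger by its knob and draw it straight up, without forcing it against the bore, until the upper seal ring is wholly out of the cylinder head while the lower ring stays inside, and finish holding it there, still, so that a colleague can look at the seal. Leave the other things on the bench where they are.

Things in the scene. Friction and masses are not known exactly. Their poses are not given: they have to be found in the camera images.
- pump: Hand dosing pump, fixed. Origin on the bench under the vertical bore; z up, y from the bore towards the keeper screw. Grey foot plate 100 x 150 x 12 mm (y -59 to 91), grey barrel 56 mm square, on top a steel head plate 60 x 92 x 14 mm (y -30 to 62), upper face 100 mm above the bench. Two brass nozzles reach 33 mm out of the barrel to -x and -y, below 75 mm.
- bore_mouth (a point): Centre of the bore's mouth in the upper face of the head plate, 100 mm above the bench. The bore is 21.5 mm wide, for the 20 mm rod. Axes as the pump's.
- keeper (a joint): Angle (rad) of the captive keeper screw, positive anticlockwise from above. The steel keeper finger turns with it: at 0 it points at the bore axis and overlaps the plunger's flange by 8 mm, 1 mm above it, so the plunger cannot rise. Starts at -0.2 to 0.2; clear of the flange from about 0.65; stops at -0.3 and 1.6. Stiff (0.12 N m), stays where left.
- screw_top (a point): Centre of the top of the square screw head, 42 mm from the bore axis, 126 mm above the bench. The head is 12 mm square, 14 mm high, its top 3 mm smaller, and stands on the keeper finger (14 mm wide, 5 thick, reaching 30 mm from the screw's axis). The frame turns with the head: z up, x and y square to its flats, keeper finger along -y.
- key_hub (a point): Centre of the hub of the steel T-handled key (0.28 kg): a block 22 mm (x) by 20 mm (y), 26 mm high, to be gripped across its y faces. A 10 mm round cross bar, 105 mm long, runs through it along x; a 14 mm shank leads down to the socket. The hub's centre is 108 mm above the socket's mouth, the key's top 121 mm above it. Axes: the key's own, z up.
- key_mouth (a point): Centre of the key's socket mouth, its lowest face. Socket: 23 mm square outside, 15 mm square inside, 18 mm deep, sides along the key's x and y. On the screw head it has 1.5 mm play each side and 0.3 rad of play either way in turning, fits in any quarter turn, and bottoms on the keeper with its mouth 14 mm below the screw's top.
- key: The same key; its origin is the centre of the socket's mouth.
- stand: Grey tool stand, a fixed block 70 (x) x 160 (y) x 45 mm high, origin under its centre, with the key's hole at y = -45 mm and two stub screwdrivers at y = 30 and 58 mm, up to 83 mm above the bench.
- stand_hole (a point): Centre of the floor of the key's round hole in the stand, 10 mm above the bench. The hole is 40 mm wide, 35 mm deep; the key stands upright in it on its socket's mouth, turned any way.
- plunger_knob (a point): Centre of the plunger's knurled steel knob, 28 mm in diameter, 28 mm high; plunger home, it is 154 mm above the bench. Below it: a 16 mm stem, 34 mm long; the flange, 40 mm across, 6 mm thick, resting on the head plate; the 20 mm rod, 80 mm long, in the bore. Weighs 0.3 to 0.65 kg and falls back when let go. z up along the plunger.
- plunger: The same plunger; its origin is the centre of the flange's underside, 54 mm below the knob's centre.
- upper_seal (a point): Middle of the upper black seal ring (4 mm high) on the rod, 30 mm below the flange's underside. The ring is wholly out of the bore when this is more than 2 mm above bore_mouth.
- lower_seal (a point): Middle of the lower black seal ring (4 mm high) on the rod, 62 mm below the flange's underside. The ring is wholly inside the bore when this is more than 2 mm below bore_mouth.
- vial: Bystander: small clear jar with a white cap, 42 mm wide, 62 mm high; origin under its centre (as for all the bystanders).
- cap: Bystander: white bottle cap, 34 mm wide, 14 mm high.
- dish: Bystander: white dish, 72 mm wide, 18 mm high.
- washbottle: Bystander: white wash bottle, 70 mm wide, 165 mm high with its bent spout.
- beaker: Bystander: glass beaker with steel spatulas leaning out, 72 mm wide, 160 mm high.
- bottle_a: Bystander: clear bottle with a white cap, 64 mm wide, 135 mm high.
- bottle_b: Bystander: amber bottle with a black cap, 64 mm wide, 120 mm high.
Mind the look-alikes: they are no part of the job. There is more than one size of the key; the job needs the middle-sized.

How it is judged:
By the outcome, as a careful person would: the job done as asked, in the order asked, and still so for the second after the job is handed in, while the arm keeps its last pose, push and grip.
It also fails if it takes over 67 s, if anything falls off the work surface, if the arm or the gripper's body presses on something with over 40 N, if the wrist force passes 120 N, or if a joint passes its speed limit or range.

## Working session

There is one attempt and no reset: what is moved stays moved. The work goes in short steps, Python scripts to look and compute and a tool call to move; the robot and the scene stay as the last step left them, time stands still between calls to the robot, and variables do not carry over. Pictures are saved under pics/ and viewed, and the job is handed in when it is done.

Besides the shell and the picture viewer there is one more tool, called as name(argument=value, ...) on one line, values as JSON. play_rows: Moves the arm, as the interface text tells. Its arguments: {"type":"object","properties":{"increments":{"type":"string"},"hand":{"type":"number"},"squeeze":{"type":"number"}},"required":["increments"]}

```bash
mkdir -p pics; ls; cat > h.py <<'E'
import numpy as np,cv2,json
from workcell import get_obs,camera,workorder,manip
from scipy.spatial.transform import Rotation as Ro
E
python3 - <<'E'
from h import *
print(manip.finger_overhang)
o=get_obs()
for k,v in o.items(): print(k,np.round(v,4))
for n in ("scene","top","wrist"):
    c=camera(n); cv2.imwrite(f"pics/{n}0.png",c["img"])
    print(n,{k:np.round(v,4).tolist() for k,v in c.items() if k!="img"})
    import pickle; pickle.dump(c,open(f"{n}0.pkl","wb"))
print(get_obs()["clock"])
E
```

```text
pics
0.008
clock 0.0
joint_pos [ 1.2524  0.3328 -0.0647  1.4609  0.0216  1.3499 -0.0885]
joint_velocities [0.0005 0.0001 0.0002 0.0023 0.0008 0.0008 0.0008]
tau [-4.00000e-04 -6.25448e+01  4.90000e-02 -3.91602e+01  1.62000e-02
  1.00000e-02  0.00000e+00]
position [ 0.1821 -0.5975  0.2385]
ee_rot [ 0.4211  0.5686 -0.4206  0.5678]
ft_force [-0.4935 -1.0533 -0.1115]
torque [ 0.0004 -0.0015  0.0045]
grip_width 1.0002
scene {'fov_y': 49.0507, 'cx': 253.8281, 'cy': 200.2563, 'R': [[0.1076, 0.9942, 0.0083], [0.7062, -0.0706, -0.7044], [-0.6997, 0.0817, -0.7097]], 't': [-0.0445, -0.3163, 1.7428]}
top {'fov_y': 53.4889, 'cx': 257.3021, 'cy': 189.4174, 'R': [[0.0206, -0.9993, -0.0316], [-0.986, -0.0151, -0.1659], [0.1654, 0.0346, -0.9856]], 't': [0.0117, 0.5982, 1.0685]}
wrist {'fov_y': 67.4233, 'cx': 255.2587, 'cy': 189.8289, 'tool_from_camera': [[-0.001, -0.2803, 0.9599, -0.1339], [-0.0004, -0.9599, -0.2803, 0.0713], [1.0, -0.0006, 0.0008, 0.0007], [0.0, 0.0, 0.0, 1.0]]}
0.15
```

View pics/scene0.png

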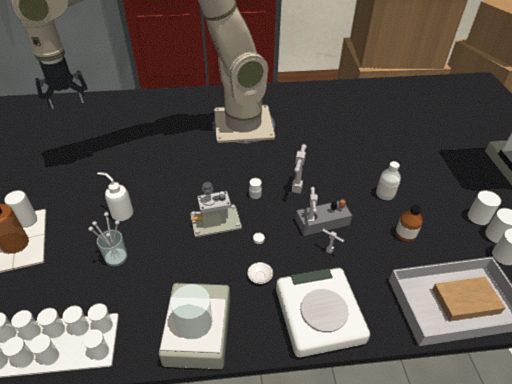

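View pics/top0.png

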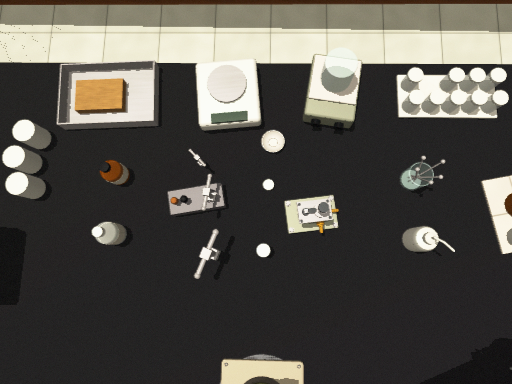

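View pics/wrist0.png

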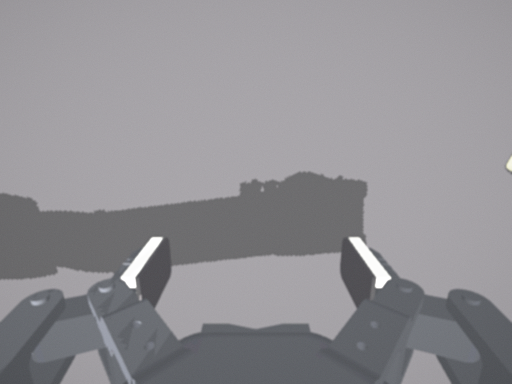

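The overhead view shows three T-keys: a large one standing at top (207,254), a small one at (197,157), and a medium one in the grey stand at (207,192). The stand key fits. I'll enlarge these to confirm.

```bash
python3 - <<'E'
from h import *
t=cv2.imread("pics/top0.png"); s=cv2.imread("pics/scene0.png")
cv2.imwrite("pics/c1.png",cv2.resize(t[140:285,155:235],None,fx=5,fy=5,interpolation=3)[:, :])
a=cv2.resize(t[145:225,160:240],None,fx=7,fy=7,interpolation=2)
b=cv2.resize(t[185:245,275:345],None,fx=8,fy=8,interpolation=2)
c=cv2.resize(s[135:260,280:360],None,fx=4.7,fy=4.7,interpolation=2)
d=cv2.resize(s[170:245,180:250],None,fx=8,fy=8,interpolation=2)
for n,i in zip("abcd",(a,b,c,d)): cv2.imwrite(f"pics/c_{n}.png",i)
E
```

```text
(no output)
```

View pics/c_a.png

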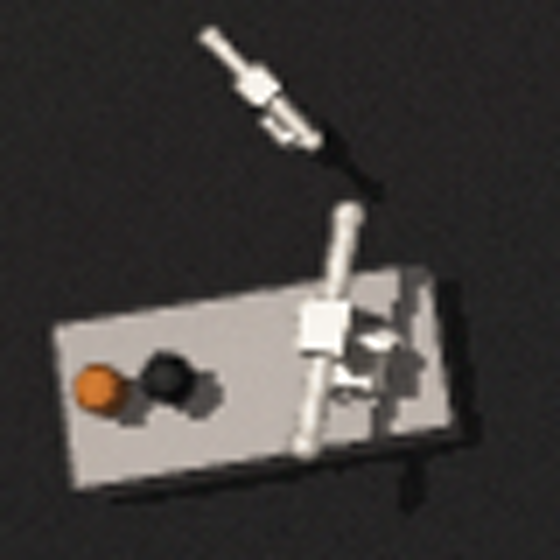

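View pics/c_b.png

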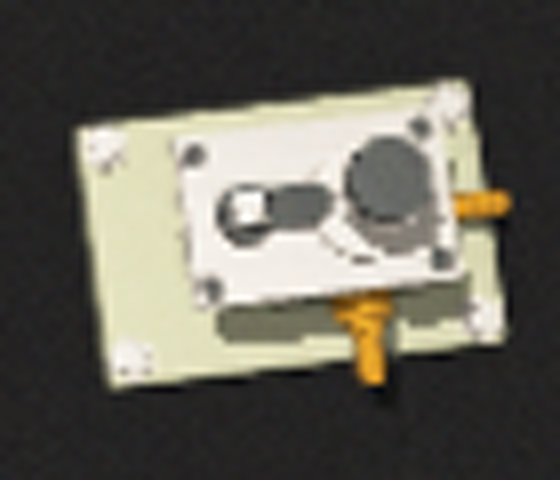

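View pics/c_c.png

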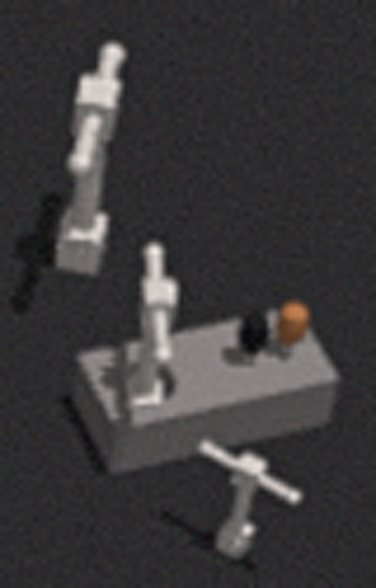

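View pics/c_d.png

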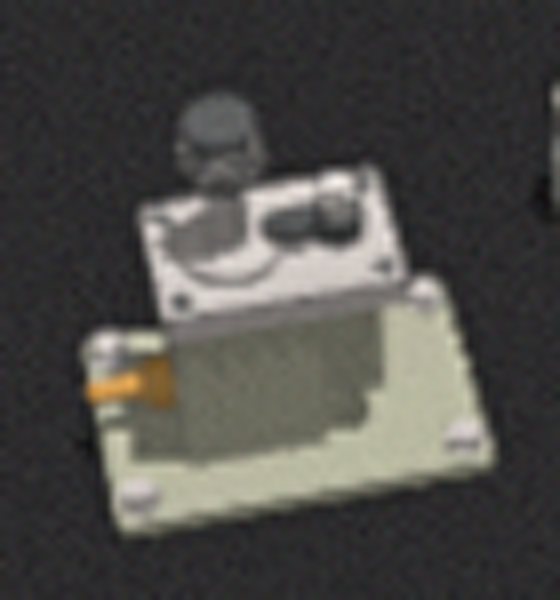

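The stand key (hub top about (206,192) in top view) is clearly mid-sized: the large one stands free and the small one lies to the front. Now coarse positions.

```bash
cat >> h.py <<'E'
import pickle
def load(p): return pickle.load(open(p,"rb"))
def camRt(c,obs=None):
    if "R" in c: return np.array(c["R"]),np.array(c["t"])
    T=np.eye(4); T[:3,:3]=Ro.from_quat(obs["ee_rot"]).as_matrix(); T[:3,3]=obs["position"]
    M=np.linalg.inv(T@np.array(c["tool_from_camera"])); return M[:3,:3],M[:3,3]
def ray(c,uv,obs=None):
    R,t=camRt(c,obs); f=c["img"].shape[0]/2/np.tan(np.radians(c["fov_y"]/2))
    d=R.T@np.array([(uv[0]-c["cx"])/f,(uv[1]-c["cy"])/f,1]); return -R.T@t,d/np.linalg.norm(d)
def atz(c,uv,z,obs=None):
    o,d=ray(c,uv,obs); return o+d*(z-o[2])/d[2]
def proj(c,X,obs=None):
    R,t=camRt(c,obs); f=c["img"].shape[0]/2/np.tan(np.radians(c["fov_y"]/2))
    p=R@np.array(X)+t; return p[:2]/p[2]*f+[c["cx"],c["cy"]]
def tri(a,b):
    (o1,d1),(o2,d2)=a,b
    A=np.stack([d1,-d2],1); s=np.linalg.lstsq(A,o2-o1,rcond=None)[0]
    p,q=o1+s[0]*d1,o2+s[1]*d2; return (p+q)/2,np.linalg.norm(p-q)
E
python3 - <<'E'
from h import *
t=load("top0.pkl"); s=load("scene0.pkl")
ca=lambda x,y:(x/7+160-.4,y/7+145-.4); cb=lambda x,y:(x/8+275-.4,y/8+185-.4)
cc=lambda x,y:(x/4.7+280-.4,y/4.7+135-.4); cd=lambda x,y:(x/8+180-.4,y/8+170-.4)
P=lambda n,v:print(n,np.round(v,4))
P("hub",atz(t,ca(325,327),.131));P("hub s",atz(s,cc(160,285),.131));P("hub tri",tri(ray(t,ca(325,327)),ray(s,cc(160,285)))[0])
b1,b2=atz(t,ca(348,212),.118),atz(t,ca(302,443),.118);P("bar",(b1,b2));P("len",np.linalg.norm(b1-b2));P("ang",np.arctan2(*(b1-b2)[1::-1]))
for z,q in ((.045,[(55,325),(430,268),(455,425),(75,488)]),):
    c=[atz(t,ca(*x),z) for x in q];P("stand",c);P("c",np.mean(c,0));P("len",[np.linalg.norm(c[i]-c[i-3]) for i in range(4)]);P("ang",[np.arctan2(*(c[i-3]-c[i])[1::-1]) for i in range(4)])
c=[atz(t,cb(*x),.1) for x in [(178,143),(440,103),(470,270),(200,305)]];P("plate",c);P("c",np.mean(c,0));P("len",[np.linalg.norm(c[i]-c[i-3]) for i in range(4)]);P("ang",[np.arctan2(*(c[i-3]-c[i])[1::-1]) for i in range(4)])
P("screw",atz(t,cb(248,207),.126));P("screw s",atz(s,cd(337,198),.126))
P("knob",atz(t,cb(388,178),.168));P("knob s",atz(s,cd(220,118),.168))
P("fend",atz(t,cb(322,205),.112))
for n,uv,z in (("cap",(263,250),.06),("cap2",(268,184),.014),("dish",(273,141),.018),("bigkey",(207,254),.15),("smallkey",(197,157),.07)):P(n,atz(t,uv,z))
E
```

```text
hub [0.577  0.1595 0.131 ]
hub s [0.5734 0.162  0.131 ]
hub tri [0.5766 0.16   0.1342]
bar [[0.6255 0.1546 0.118 ]
 [0.5328 0.1688 0.118 ]]
len 0.0938
ang -0.1528
stand [[0.5898 0.2895 0.045 ]
 [0.6168 0.1307 0.045 ]
 [0.55   0.1177 0.045 ]
 [0.5207 0.2768 0.045 ]]
c [0.5693 0.2037 0.045 ]
len [0.161  0.0681 0.1618 0.0703]
ang [-1.4027 -2.9498  1.7529  0.1807]
plate [[ 0.5545 -0.09    0.1   ]
 [ 0.57   -0.1806  0.1   ]
 [ 0.5121 -0.1902  0.1   ]
 [ 0.4984 -0.0977  0.1   ]]
c [ 0.5337 -0.1396  0.1   ]
len [0.0919 0.0587 0.0935 0.0566]
ang [-1.4015 -2.9766  1.7179  0.1372]
screw [ 0.5296 -0.1118  0.126 ]
screw s [ 0.5372 -0.1117  0.126 ]
knob [ 0.535 -0.153  0.168]
knob s [ 0.534  -0.1526  0.168 ]
fend [ 0.5323 -0.1383  0.112 ]
cap [0.4225 0.0023 0.06  ]
cap2 [ 0.6212 -0.0085  0.014 ]
dish [ 0.7554 -0.0218  0.018 ]
bigkey [0.4085 0.1466 0.15  ]
smallkey [0.6885 0.2011 0.07  ]
```

```bash
cat >> h.py <<'E'
def yaw(o):
    z=Ro.from_quat(o["ee_rot"]).as_matrix()[:,2]; return np.arctan2(z[1],z[0])
def goto(pos,yw=None,o=None):
    """remaining: turn about tool x, then shift in the tool axes before and after turning"""
    o=o or get_obs(); R=Ro.from_quat(o["ee_rot"]).as_matrix(); d=np.array(pos)-o["position"]
    print("pos",np.round(o["position"],4),"yaw",round(yaw(o),4),"tilt x",np.round(R[:,0],4),"t",o["clock"],"q7",round(o["joint_pos"][6],3))
    print("shift now-axes",np.round(R.T@d,4))
    if yw is not None:
        dy=(yw-yaw(o)+np.pi)%(2*np.pi)-np.pi; R2=R@Ro.from_rotvec([-dy,0,0]).as_matrix()
        print("turn x",round(-dy,4),"shift after turn",np.round(R2.T@d,4))
E
python3 - <<'E'
from h import *
o=get_obs(); print(np.round(Ro.from_quat(o["ee_rot"]).as_matrix(),3))
goto([.577,.16,.25],1.418); goto([.577,.16,.25],1.418-np.pi)
E
```

```text
[[-0.     0.957  0.292]
 [ 0.001  0.292 -0.957]
 [-1.    -0.    -0.001]]
pos [ 0.1821 -0.5976  0.2387] yaw -1.275 tilt x [-4.e-04  1.e-03 -1.e+00] t 0.15 q7 -0.088
shift now-axes [-0.0107  0.5986 -0.6096]
turn x -2.693 shift after turn [-0.0107 -0.275   0.8089]
pos [ 0.1821 -0.5976  0.2387] yaw -1.275 tilt x [-4.e-04  1.e-03 -1.e+00] t 0.15 q7 -0.088
shift now-axes [-0.0107  0.5986 -0.6096]
turn x 0.4486 shift after turn [-0.0107  0.275  -0.8089]
```

play_rows(increments="-0.003 0.03 -0.03 0;-0.003 0.03 -0.03 0;-0.003 0.03 -0.03 0;-0.003 0.03 -0.03 0;-0.003 0.03 -0.03 0;-0.003 0.03 -0.03 0;-0.003 0.03 -0.03 0;-0.003 0.03 -0.03 0;-0.003 0.03 -0.03 0;-0.003 0.03 -0.03 0;0 0.03 -0.03 0;0 0.03 -0.03 0;0 0.03 -0.03 0;0 0.03 -0.03 0;0 0.03 -0.03 0;0 0.03 -0.03 0;0 0.03 -0.03 0;0 0.03 -0.03 0;0 0.03 -0.03 0;0 0.02 -0.02 0", hand=-1)

```text
clock: 2.15
position: [0.5861, 0.1636, 0.2655]
ee_rot: [0.424, 0.567, -0.425, 0.564]
ft_force: [-0.4, -0.2, -0.2]
grip_width: 1.001
```

```bash
python3 - <<'E'
from h import *
goto([.577,.16,.25],1.418-np.pi)
E
```

```text
pos [0.5861 0.1636 0.2655] yaw -1.288 tilt x [-3.8e-03  4.0e-04 -1.0e+00] t 2.15 q7 -1.822
shift now-axes [ 0.0155 -0.0097  0.0009]
turn x 0.4356 shift after turn [ 0.0155 -0.0084  0.0049]
```

play_rows(increments="0 0 0 0.145;0 0 0 0.145;0 0 0 0.145;0 -0.008 0.005 0")

```text
clock: 2.55
position: [0.5771, 0.1665, 0.2623]
ee_rot: [-0.537, -0.462, 0.54, -0.455]
ft_force: [-0.3, 0.7, 0.7]
grip_width: 0.999
```

```bash
cat >> h.py <<'E'
def wr(n):
    o=get_obs(); c=camera("wrist"); cv2.imwrite(f"pics/{n}.png",c["img"]); pickle.dump((c,o),open(n+".pkl","wb")); return c,o
E
python3 - <<'E'
from h import *
goto([.577,.16,.25],1.418-np.pi); wr("w1")
E
```

```text
pos [0.5771 0.1665 0.2623] yaw -1.7298 tilt x [-0.0093  0.0044 -0.9999] t 2.55 q7 -2.246
shift now-axes [0.0123 0.0011 0.0065]
turn x -0.0062 shift after turn [0.0123 0.001  0.0065]
```

View pics/w1.png

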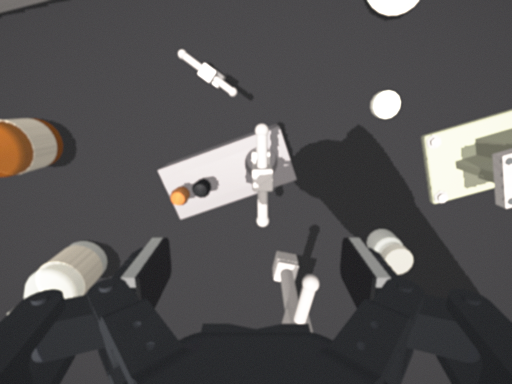

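```bash
python3 - <<'E'
from h import *
i=cv2.imread("pics/w1.png"); cv2.imwrite("pics/w1c.png",cv2.resize(i[110:240,200:320],None,fx=4.6,fy=4.6,interpolation=2))
E
```

```text
(no output)
```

View pics/w1c.png

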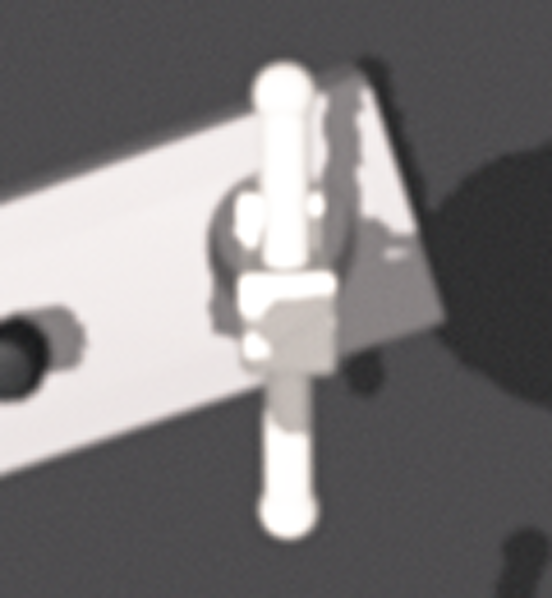

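```bash
python3 - <<'E'
from h import *
c,o=load("w1.pkl")
f=lambda x,y:(x/4.6+200-.4,y/4.6+110-.4)
a=atz(c,f(284,92),.118,o);b=atz(c,f(288,510),.118,o);print(a,b,(a+b)/2,np.linalg.norm(a-b),np.arctan2(*(a-b)[1::-1]))
for x,y in ((240,270),(337,270),(335,372),(245,372)): print(atz(c,f(x,y),.131,o))
for x,y in ((345,70),(445,320)): print(atz(c,f(x,y),.045,o))
h=(a+b)/2; g=np.arctan2(*(a-b)[1::-1]); ex=np.array([np.cos(g),np.sin(g),0]);ey=np.array([-ex[1],ex[0],0])
for dz in(.013,-.013):
  for sx,sy in((1,1),(1,-1),(-1,-1),(-1,1)): 
    p=proj(c,h+ex*.011*sx+ey*.01*sy+[0,0,dz],o); print(dz,np.round((p+.4-[200,110])*4.6))
E
```

```text
[0.62414389 0.15270455 0.118     ] [0.53215353 0.16600072 0.118     ] [0.57814871 0.15935264 0.118     ] 0.0929462941072407 -0.1435445980937873
[0.59144475 0.16708667 0.131     ]
[0.5883101  0.14753677 0.131     ]
[0.56682661 0.15102343 0.131     ]
[0.56980001 0.16958558 0.131     ]
[0.62065095 0.13590546 0.045     ]
[0.55009421 0.11823472 0.045     ]
0.013 [238. 275.]
0.013 [336. 274.]
0.013 [336. 377.]
0.013 [240. 378.]
-0.013 [240. 249.]
-0.013 [329. 248.]
-0.013 [329. 343.]
-0.013 [242. 344.]
```

```bash
python3 - <<'E'
from h import *
goto([.578,.159,.107],-1.715)
E
```

```text
pos [0.5757 0.166  0.2626] yaw -1.7246 tilt x [-0.0097  0.0036 -0.9999] t 2.6 q7 -2.24
shift now-axes [0.1556 0.0049 0.0069]
turn x -0.0096 shift after turn [0.1556 0.0049 0.007 ]
```

play_rows(increments="0.02 0.005 0.007 -0.01;0.03 0 0 0;0.03 0 0 0;0.03 0 0 0;0.02 0 0 0;0.01 0 0 0;0 0 0 0")

```text
clock: 3.3
position: [0.5767, 0.1551, 0.1199]
ee_rot: [-0.526, -0.473, 0.529, -0.469]
ft_force: [-0.2, -0.5, 1.0]
grip_width: 1.005
```

```bash
python3 - <<'E'
from h import *
goto([.578,.159,.107],-1.715); wr("w2")
E
```

```text
pos [0.5767 0.1551 0.1199] yaw -1.6844 tilt x [-0.006   0.0017 -1.    ] t 3.3 q7 -2.243
shift now-axes [ 0.0129  0.001  -0.004 ]
turn x 0.0306 shift after turn [ 0.0129  0.0008 -0.004 ]
```

View pics/w2.png

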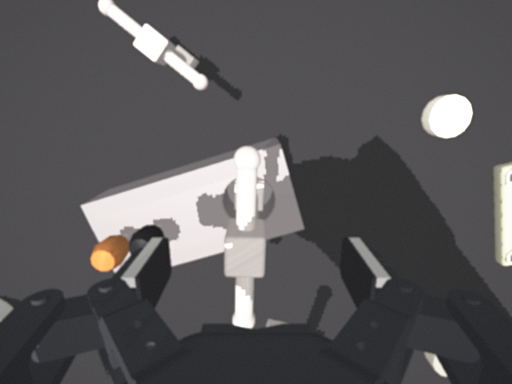

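play_rows(increments="0.006 0.001 -0.004 0.03;0.007 0 0 0;0 0 0 0")

```text
clock: 3.65
position: [0.5803, 0.1593, 0.1111]
ee_rot: [0.535, 0.464, -0.533, 0.463]
ft_force: [0.1, -0.2, -1.2]
grip_width: 0.999
```

```bash
python3 - <<'E'
from h import *
goto([.578,.159,.107],-1.715)
E
```

```text
pos [0.5803 0.1593 0.1111] yaw -1.7122 tilt x [ 1.0e-04  2.7e-03 -1.0e+00] t 3.65 q7 -2.281
shift now-axes [ 0.0041 -0.0022  0.0007]
turn x 0.0028 shift after turn [ 0.0041 -0.0022  0.0007]
```

play_rows(increments="0.004 -0.002 0.001 0;0 0 0 0;0 0 0 0;0 0 0 0;0 0 0 0;0 0 0 0;0 0 0 0;0 0 0 0", hand=1, squeeze=80)

```text
clock: 4.45
position: [0.579, 0.1588, 0.109]
ee_rot: [0.535, 0.464, -0.532, 0.464]
ft_force: [0.3, 0.2, -0.4]
grip_width: 0.22
```

```bash
python3 - <<'E'
from h import *
goto([.578,.159,.107],-1.715); o=get_obs(); print(o["grip_width"]*85)
E
```

```text
pos [0.579  0.1588 0.109 ] yaw -1.7098 tilt x [ 0.003   0.0034 -1.    ] t 4.45 q7 -2.279
shift now-axes [ 0.002  -0.001  -0.0001]
turn x 0.0052 shift after turn [ 0.002  -0.001  -0.0001]
18.736638167953842
```

play_rows(increments="-0.01 0 0 0;-0.02 0 0 0;-0.03 0 0 0;-0.03 0 0 0;-0.03 0 0 0;-0.03 0 0 0;-0.01 -0.002 0.01 0;0 -0.002 0.02 0;0 -0.002 0.03 0;0 -0.003 0.03 0;0 -0.003 0.03 0;0 -0.003 0.03 0;0 -0.002 0.03 0;0 -0.002 0.02 0;0 0 0.01 -0.08;0 0 0 -0.08;0 0 0 -0.08;0 0 0 0")

```text
clock: 6.25
position: [0.5176, -0.0648, 0.2678]
ee_rot: [0.47, 0.53, -0.477, 0.521]
ft_force: [-0.1, -0.6, -3.5]
grip_width: 0.218
```

```bash
python3 - <<'E'
from h import *
goto([.53,-.112,.255],-1.47); wr("w3"); print(get_obs()["grip_width"],get_obs()["ft_force"])
E
```

```text
pos [ 0.5176 -0.0648  0.2678] yaw -1.4664 tilt x [-1.570e-02  5.000e-04 -9.999e-01] t 6.25 q7 -1.499
shift now-axes [0.0126 0.0076 0.0483]
turn x 0.0036 shift after turn [0.0126 0.0078 0.0483]
0.22156862993295162 [-0.0447043  -1.09295407 -3.2103885 ]
```

View pics/w3.png

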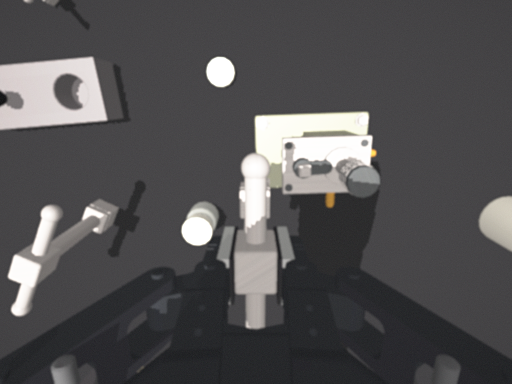

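```bash
python3 - <<'E'
from h import *
i=cv2.imread("pics/w3.png"); cv2.imwrite("pics/w3c.png",cv2.resize(i[100:210,235:385],None,fx=5,fy=5,interpolation=2))
E
```

```text
(no output)
```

View pics/w3c.png

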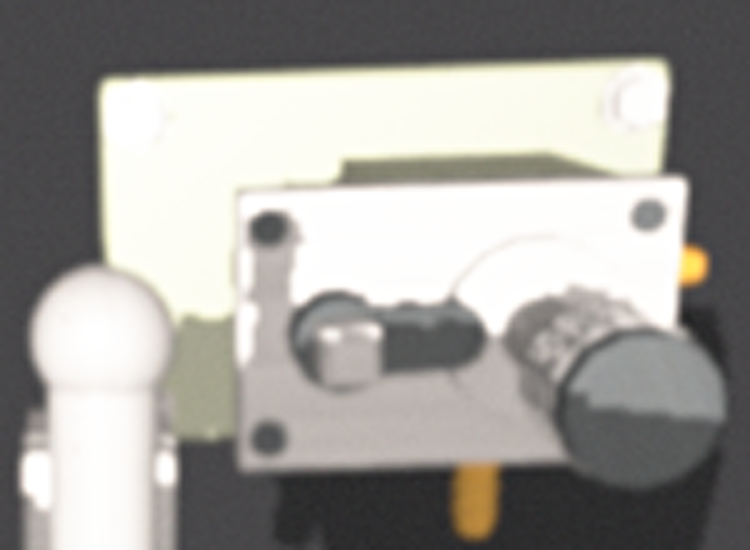

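```bash
python3 - <<'E'
from h import *
c,o=load("w3.pkl")
f=lambda x,y:(x/5+235-.4,y/5+100-.4)
P=lambda n,v:print(n,np.round(v,4))
q=[atz(c,f(*x),.1,o) for x in((238,190),(688,178),(240,472))];P("plate",q);P("ang",[np.arctan2(*(q[1]-q[0])[1::-1]),np.arctan2(*(q[2]-q[0])[1::-1])]);P("len",[np.linalg.norm(q[1]-q[0]),np.linalg.norm(q[2]-q[0])])
yd=q[0]-q[1];yd/=np.linalg.norm(yd);g=np.arctan2(yd[1],yd[0]);xd=np.array([yd[1],-yd[0],0])
# corner q0 is y=+62 and x=+30
b=q[0]-yd*.062-xd*.03
P("bore from plate",b);P("screw from plate",b+yd*.042)
P("screw",atz(c,f(349,361),.126,o));P("knob",atz(c,f(641,408),.168,o));P("fingerend",atz(c,f(487,336),.110,o))
k=atz(c,f(641,408),.168,o); kk=k+yd*.042; P("screw from knob",kk)
k[2]=.1; P("bore proj of flange?",(proj(c,k,o)+.4-[235,100])*5)
# predicted mouth of key in image
T=Ro.from_quat(o["ee_rot"]).as_matrix()
m=o["position"]+T@[.099,0,0];P("mouth",m)
E
```

```text
plate [[ 0.5576 -0.0892  0.1   ]
 [ 0.5697 -0.1813  0.1   ]
 [ 0.4968 -0.0977  0.1   ]]
ang [-1.4402 -3.0028]
len [0.0928 0.0614]
bore from plate [ 0.536  -0.1546  0.1   ]
screw from plate [ 0.5305 -0.1129  0.1   ]
screw [ 0.5298 -0.1125  0.126 ]
knob [ 0.5363 -0.1541  0.168 ]
fingerend [ 0.5345 -0.1431  0.11  ]
screw from knob [ 0.5308 -0.1124  0.168 ]
bore proj of flange? [527.1922 322.8273]
mouth [ 0.516  -0.0647  0.1688]
```

```bash
python3 - <<'E'
from h import *
c,o=load("w3.pkl")
f=c["img"].shape[0]/2/np.tan(np.radians(c["fov_y"]/2))
M=np.linalg.inv(np.array(c["tool_from_camera"]))
for X in ([-.009,.0475,0],[-.009,-.0475,0],[-.022,.011,.01],[-.022,-.011,.01],[-.022,-.011,-.01],[.099,.0115,.0115],[.099,.0115,-.0115],[.081,.0115,.0115]):
    p=M[:3,:3]@X+M[:3,3]; print(X,np.round(p[:2]/p[2]*f+[c["cx"],c["cy"]],1))
i=cv2.imread("pics/w3.png"); cv2.imwrite("pics/w3d.png",cv2.resize(i[140:340,190:320],None,fx=3,fy=3,interpolation=2))
goto([.53,-.1126,.255],-1.44)
E
```

```text
[-0.009, 0.0475, 0] [253.5 162.5]
[-0.009, -0.0475, 0] [253.9 338.6]
[-0.022, 0.011, 0.01] [276.7 251.5]
[-0.022, -0.011, 0.01] [275.7 295.2]
[-0.022, -0.011, -0.01] [231.6 295.2]
[0.099, 0.0115, 0.0115] [268.  180.6]
[0.099, 0.0115, -0.0115] [240.4 180.6]
[0.081, 0.0115, 0.0115] [269.  186.4]
pos [ 0.5176 -0.0647  0.2678] yaw -1.4691 tilt x [-1.580e-02  5.000e-04 -9.999e-01] t 6.3 q7 -1.501
shift now-axes [0.0125 0.0077 0.0489]
turn x -0.0291 shift after turn [0.0125 0.0062 0.0491]
```

View pics/w3d.png

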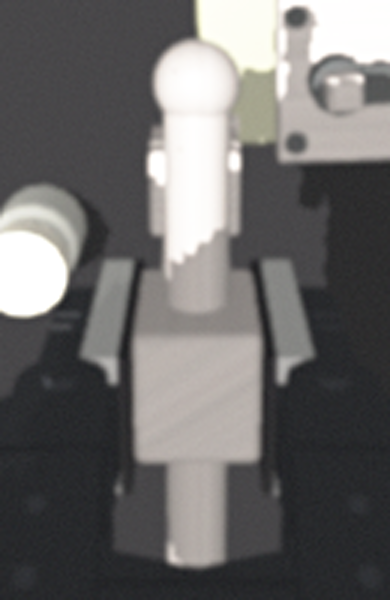

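```bash
cat >> h.py <<'E'
def mouth(target,yw,off=(.099,0,.0005)):
    o=get_obs(); R=Ro.from_quat(o["ee_rot"]).as_matrix(); m=o["position"]+R@np.array(off)
    print("mouth",np.round(m,4),"F",np.round(o["ft_force"],1),"T",np.round(o["torque"],2),"w",round(o["grip_width"],3)); goto(np.array(target)-m+o["position"],yw,o)
E
python3 - <<'E'
from h import *
mouth([.5303,-.1126,.15],-1.44)
E
```

```text
mouth [ 0.5161 -0.0651  0.1688] F [-0.  -1.1 -3.2] T [-0.02 -0.04  0.03] w 0.222
pos [ 0.5176 -0.0647  0.2678] yaw -1.4691 tilt x [-1.580e-02  5.000e-04 -9.999e-01] t 6.3 q7 -1.501
shift now-axes [0.0185 0.0096 0.0487]
turn x -0.0291 shift after turn [0.0185 0.0082 0.049 ]
```

play_rows(increments="0 0 0.01 -0.015;0 0.003 0.015 -0.015;0 0.003 0.015 0;0.006 0.003 0.009 0;0.008 0 0 0;0 0 0 0")

```text
clock: 6.9
position: [0.5311, -0.114, 0.2503]
ee_rot: [0.464, 0.535, -0.472, 0.524]
ft_force: [-0.6, -0.5, -2.8]
grip_width: 0.222
```

```bash
python3 - <<'E'
from h import *
mouth([.5303,-.1126,.15],-1.44)
E
```

```text
mouth [ 0.5293 -0.1143  0.1514] F [-0.6 -0.5 -2.8] T [ 0.01 -0.06 -0.02] w 0.222
pos [ 0.5311 -0.114   0.2503] yaw -1.4485 tilt x [-0.0188  0.0015 -0.9998] t 6.9 q7 -1.414
shift now-axes [ 0.0013  0.0012 -0.0016]
turn x -0.0085 shift after turn [ 0.0013  0.0012 -0.0016]
```

play_rows(increments="0 0.001 -0.0015 -0.008;0 0 0 0")

```text
clock: 7.1
position: [0.5317, -0.111, 0.2499]
ee_rot: [0.462, 0.538, -0.47, 0.526]
ft_force: [-0.0, -0.8, -2.6]
grip_width: 0.22
```

```bash
python3 - <<'E'
from h import *
mouth([.5303,-.1126,.15],-1.44); wr("w4")
i=cv2.imread("pics/w4.png"); cv2.imwrite("pics/w4c.png",cv2.resize(i[120:240,190:340],None,fx=5,fy=5,interpolation=2))
c=camera("scene"); cv2.imwrite("pics/s4c.png",cv2.resize(c["img"][140:245,170:260],None,fx=6,fy=5.7,interpolation=2))
E
```

```text
mouth [ 0.5298 -0.1113  0.1509] F [-0.  -0.8 -2.6] T [ 0.05 -0.04 -0.03] w 0.22
pos [ 0.5317 -0.111   0.2499] yaw -1.4391 tilt x [-0.0197  0.0022 -0.9998] t 7.1 q7 -1.41
shift now-axes [0.0009 0.0003 0.0014]
turn x 0.0009 shift after turn [0.0009 0.0003 0.0014]
```

View pics/w4c.png

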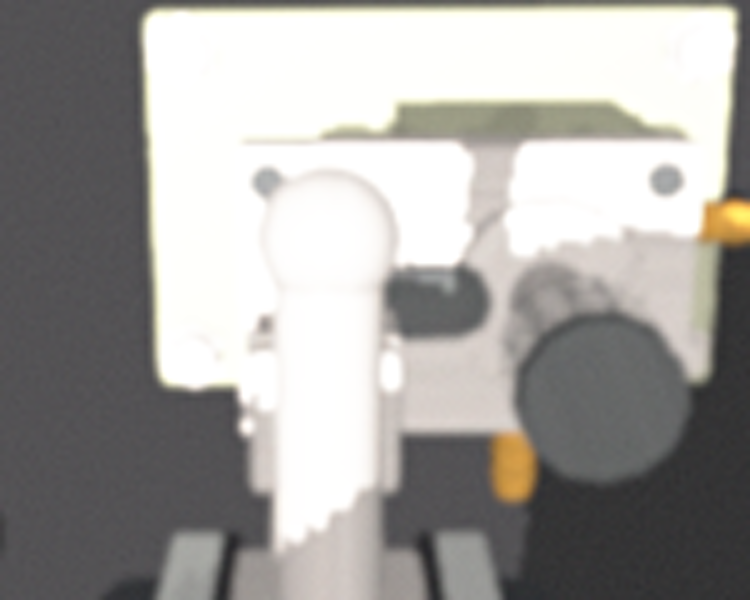

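View pics/s4c.png

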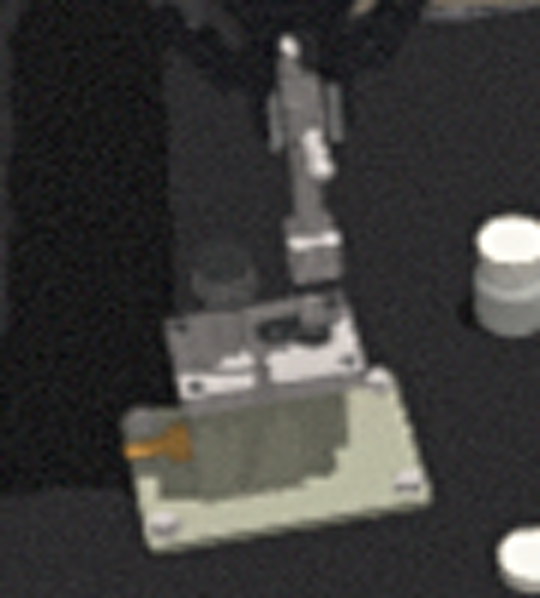

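play_rows(increments="0.004 0.0003 0.0013 0;0.006 0 0 0;0.006 0 0 0;0.006 0 0 0;0 0 0 0")

```text
clock: 7.7
position: [0.5317, -0.1122, 0.2263]
ee_rot: [0.462, 0.537, -0.47, 0.526]
ft_force: [0.4, -0.1, -2.8]
grip_width: 0.223
```

```bash
python3 - <<'E'
from h import *
mouth([.5303,-.1126,.112],-1.44)
E
```

```text
mouth [ 0.5299 -0.1126  0.1273] F [ 0.4 -0.1 -2.8] T [ 0.04 -0.01 -0.01] w 0.223
pos [ 0.5317 -0.1122  0.2263] yaw -1.4392 tilt x [-0.0189  0.0015 -0.9998] t 7.7 q7 -1.416
shift now-axes [0.0153 0.0007 0.0001]
turn x 0.0008 shift after turn [0.0153 0.0007 0.0001]
```

play_rows(increments="0.004 0.0005 0 0;0.004 0 0 0;0 0 0 0")

```text
clock: 8.0
position: [0.5321, -0.1122, 0.2175]
ee_rot: [0.462, 0.537, -0.47, 0.526]
ft_force: [0.6, 0.1, -2.6]
grip_width: 0.224
```

```bash
python3 - <<'E'
from h import *
mouth([.5303,-.1126,.112],-1.44)
E
```

```text
mouth [ 0.5303 -0.1126  0.1185] F [ 0.6  0.1 -2.6] T [0.01 0.02 0.02] w 0.224
pos [ 0.5321 -0.1122  0.2175] yaw -1.4394 tilt x [-0.019   0.0016 -0.9998] t 8.0 q7 -1.42
shift now-axes [0.0065 0.0001 0.0001]
turn x 0.0006 shift after turn [0.0065 0.0001 0.0001]
```

play_rows(increments="0.003 0 0 0;0.002 0 0 0;0 0 0 0;0 0 0 -0.1;0 0 0 -0.1;0 0 0 -0.1;0 0 0 0")

```text
clock: 8.7
position: [0.5323, -0.1127, 0.2126]
ee_rot: [0.375, 0.603, -0.382, 0.592]
ft_force: [0.4, -0.5, -3.1]
grip_width: 0.222
```

```bash
python3 - <<'E'
from h import *
mouth([.5303,-.1126,.113],-0.14)
E
```

```text
mouth [ 0.5307 -0.1131  0.1136] F [ 0.4 -0.5 -3.1] T [ 0.08 -0.1   0.01] w 0.222
pos [ 0.5323 -0.1127  0.2126] yaw -1.1293 tilt x [-1.820e-02  6.000e-04 -9.998e-01] t 8.7 q7 -1.12
shift now-axes [ 0.0006 -0.0001 -0.0006]
turn x -0.9893 shift after turn [ 0.0006  0.0005 -0.0004]
```

play_rows(increments="0 0 0 -0.1;0 0 0 -0.1;0 0 0 -0.1;0 0 0 -0.1;0 0 0 0")

```text
clock: 9.2
position: [0.5325, -0.1124, 0.2128]
ee_rot: [0.251, 0.666, -0.255, 0.654]
ft_force: [0.3, 0.3, -3.0]
grip_width: 0.221
```

```bash
python3 - <<'E'
from h import *
mouth([.5303,-.1126,.113],-0.14)
E
```

```text
mouth [ 0.5311 -0.1126  0.1138] F [ 0.3  0.3 -3. ] T [-0.04 -0.1  -0.09] w 0.221
pos [ 0.5325 -0.1124  0.2128] yaw -0.7312 tilt x [-0.0175  0.0014 -0.9998] t 9.2 q7 -0.732
shift now-axes [ 0.0008 -0.0006 -0.0006]
turn x -0.5912 shift after turn [ 0.0008 -0.0001 -0.0008]
```

play_rows(increments="0 0 0 -0.1;0 0 0 -0.1;0 0 0 -0.1;0 0 0 -0.1;0 0 0 -0.1;0 0 0 -0.1;0 0 0 -0.1;0 0 0 0")

```text
clock: 10.0
position: [0.532, -0.1117, 0.2128]
ee_rot: [0.018, 0.713, -0.016, 0.7]
ft_force: [-1.0, 0.1, -3.4]
grip_width: 0.217
```

```bash
python3 - <<'E'
from h import *
mouth([.5303,-.1126,.113],-0.14);wr("w5")
i=cv2.imread("pics/w5.png"); cv2.imwrite("pics/w5c.png",cv2.resize(i[70:270,170:370],None,fx=3,fy=3,interpolation=2))
E
```

```text
mouth [ 0.5307 -0.1115  0.1138] F [-1.   0.1 -3.4] T [ 0.   -0.08 -0.11] w 0.217
pos [ 0.532  -0.1117  0.2128] yaw -0.0485 tilt x [-0.0185  0.0026 -0.9998] t 10.0 q7 -0.072
shift now-axes [ 0.0008 -0.0012 -0.0003]
turn x 0.0915 shift after turn [ 0.0008 -0.0012 -0.0002]
```

View pics/w5c.png

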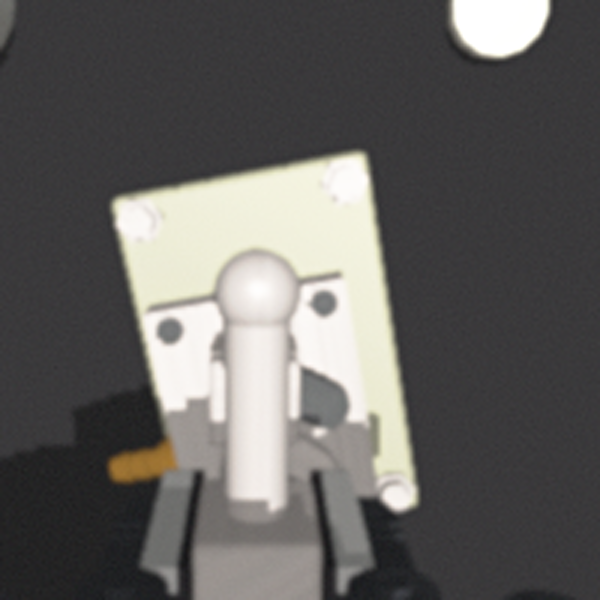

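play_rows(increments="0 0 0 0.1;0 0 0 0.1;0 0 0 0;-0.005 0 0 0;-0.01 0 0 0;-0.015 0 0 0;-0.02 0 0 0;-0.02 0 0 0;0 0 0 0")

```text
clock: 10.95
position: [0.5338, -0.1116, 0.2889]
ee_rot: [0.096, 0.706, -0.096, 0.695]
ft_force: [0.4, 0.8, -2.7]
grip_width: 0.225
```

```bash
python3 - <<'E'
from h import *
mouth([.577,.159,.09],None);c=camera("top"); cv2.imwrite("pics/t6c.png",cv2.resize(c["img"][180:250,270:350],None,fx=8,fy=8,interpolation=2))
c=camera("scene"); cv2.imwrite("pics/s6c.png",cv2.resize(c["img"][140:245,170:260],None,fx=6,fy=5.7,interpolation=2))
E
```

```text
mouth [ 0.5326 -0.1115  0.1899] F [ 0.4  0.8 -2.7] T [ 0.01 -0.07 -0.02] w 0.225
pos [ 0.5338 -0.1116  0.2889] yaw -0.2719 tilt x [-0.0164  0.0021 -0.9999] t 10.95 q7 -0.261
shift now-axes [ 0.0997  0.2728 -0.0283]
```

View pics/s6c.png

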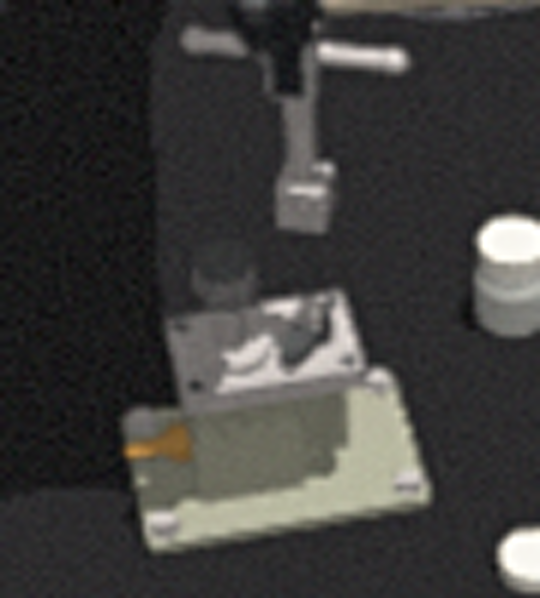

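play_rows(increments="0 0.015 -0.002 0;0 0.03 -0.003 0;0 0.035 -0.004 0;0 0.035 -0.004 0;0 0.035 -0.004 0;0.01 0.035 -0.004 0;0.02 0.035 -0.003 0;0.02 0.03 -0.002 0;0.02 0.015 -0.002 0;0.01 0.005 0 0;0 0 0 0")

```text
clock: 12.15
position: [0.5704, 0.174, 0.192]
ee_rot: [0.095, 0.713, -0.094, 0.688]
ft_force: [0.4, -0.6, -1.7]
grip_width: 0.218
```

```bash
python3 - <<'E'
from h import *
mouth([.577,.159,.06],None);wr("w6")
E
```

```text
mouth [0.5674 0.1744 0.093 ] F [ 0.4 -0.6 -1.7] T [-0.08 -0.04 -0.05] w 0.218
pos [0.5704 0.174  0.192 ] yaw -0.2683 tilt x [-0.035   0.0057 -0.9994] t 12.15 q7 -0.863
shift now-axes [ 0.0326 -0.0122  0.0145]
```

View pics/w6.png

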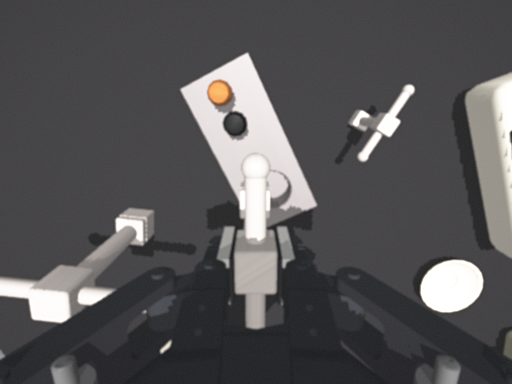

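play_rows(increments="0 -0.006 0.007 0;0 -0.006 0.007 0;0.01 0 0 0;0.01 0 0 0;0 0 0 0")

```text
clock: 12.7
position: [0.5837, 0.1515, 0.1735]
ee_rot: [0.098, 0.711, -0.098, 0.69]
ft_force: [0.2, -0.5, -3.0]
grip_width: 0.223
```

```bash
python3 - <<'E'
from h import *
mouth([.577,.159,.05],None);wr("w7")
i=cv2.imread("pics/w7.png"); cv2.imwrite("pics/w7c.png",cv2.resize(i[80:260,170:350],None,fx=3.3,fy=3.3,interpolation=2))
E
```

```text
mouth [0.5812 0.1518 0.0745] F [ 0.2 -0.5 -3. ] T [-0.02 -0.04 -0.02] w 0.223
pos [0.5837 0.1515 0.1735] yaw -0.277 tilt x [-0.0297  0.0041 -0.9995] t 12.7 q7 -0.841
shift now-axes [ 0.0247  0.0059 -0.0053]
```

View pics/w7c.png

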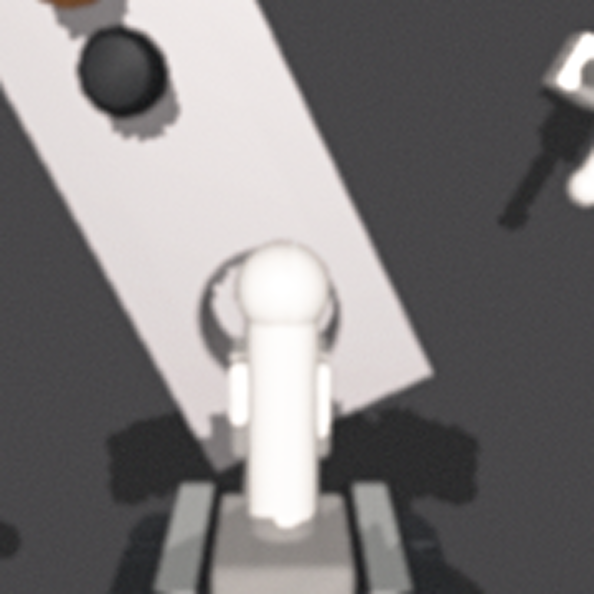

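```bash
python3 - <<'E'
from h import *
c,o=load("w7.pkl");f=lambda x,y:(x/3.3+170-.4,y/3.3+80-.4)
print(atz(c,f(270,315),.045,o),atz(c,f(198,312),.045,o),atz(c,f(342,312),.045,o),atz(c,f(262,247),.045,o))
th=np.linspace(0,2*np.pi,9)
for h in((.577,.159),(.5785,.159)):
  print([list(np.round((proj(c,[h[0]+.02*np.cos(a),h[1]+.02*np.sin(a),.045],o)+.4-[170,80])*3.3).astype(int)) for a in th])
E
```

```text
[0.57917987 0.16076569 0.045     ] [0.55969001 0.1670745  0.045     ] [0.59906418 0.15616123 0.045     ] [0.58242635 0.18002205 0.045     ]
[[np.int64(332), np.int64(304)], [np.int64(299), np.int64(262)], [np.int64(244), np.int64(256)], [np.int64(202), np.int64(289)], [np.int64(197), np.int64(341)], [np.int64(231), np.int64(381)], [np.int64(284), np.int64(387)], [np.int64(325), np.int64(356)], [np.int64(332), np.int64(304)]]
[[np.int64(337), np.int64(303)], [np.int64(304), np.int64(261)], [np.int64(250), np.int64(254)], [np.int64(207), np.int64(287)], [np.int64(202), np.int64(340)], [np.int64(236), np.int64(380)], [np.int64(289), np.int64(386)], [np.int64(330), np.int64(355)], [np.int64(337), np.int64(303)]]
```

play_rows(increments="0 0.006 -0.005 0;0.005 0 0 0;0 0 0 0")

```text
clock: 13.05
position: [0.58, 0.1604, 0.1694]
ee_rot: [0.097, 0.711, -0.097, 0.69]
ft_force: [0.2, -0.6, -3.0]
grip_width: 0.219
```

```bash
python3 - <<'E'
from h import *
mouth([.578,.16,.012],None)
E
```

```text
mouth [0.5776 0.1608 0.0704] F [ 0.2 -0.6 -3. ] T [-0.04 -0.    0.02] w 0.219
pos [0.58   0.1604 0.1694] yaw -0.2758 tilt x [-0.0288  0.0048 -0.9996] t 13.05 q7 -0.857
shift now-axes [ 0.0583 -0.0005  0.0023]
```

play_rows(increments="0.01 0 0.001 0;0.01 0 0 0;0.01 0 0.001 0;0.01 0 0 0;0.008 0 0.001 0;0 0 0 0")

```text
clock: 13.65
position: [0.581, 0.1598, 0.116]
ee_rot: [0.097, 0.711, -0.097, 0.69]
ft_force: [0.6, 0.3, -2.1]
grip_width: 0.216
```

```bash
python3 - <<'E'
from h import *
mouth([.578,.16,.010],None)
E
```

```text
mouth [0.5785 0.1602 0.017 ] F [ 0.6  0.3 -2.1] T [ 0.01 -0.04  0.01] w 0.216
pos [0.581  0.1598 0.116 ] yaw -0.2751 tilt x [-0.0301  0.0045 -0.9995] t 13.65 q7 -0.882
shift now-axes [ 0.007  -0.0003 -0.0003]
```

play_rows(increments="0.003 0 0 0;0.002 0 0 0;0.001 0 0 0;0 0 0 0")

```text
clock: 14.05
position: [0.5812, 0.1601, 0.11]
ee_rot: [0.097, 0.711, -0.097, 0.69]
ft_force: [-0.2, -0.0, -1.8]
grip_width: 0.218
```

```bash
python3 - <<'E'
from h import *
mouth([.578,.16,.010],None)
E
```

```text
mouth [0.5788 0.1604 0.0111] F [-0.2 -0.  -1.8] T [-0.02 -0.08 -0.01] w 0.218
pos [0.5812 0.1601 0.11  ] yaw -0.2752 tilt x [-0.0293  0.0049 -0.9996] t 14.05 q7 -0.885
shift now-axes [ 0.0011 -0.0006 -0.0006]
```

Nearly on the floor (about 1 mm to go); one more small step, then release gently.

play_rows(increments="0.001 0 0 0;0.0005 0 0 0;0 0 0 0")

```text
clock: 14.35
position: [0.5816, 0.1603, 0.1094]
ee_rot: [0.097, 0.71, -0.097, 0.69]
ft_force: [0.4, 0.3, -2.8]
grip_width: 0.219
```

play_rows(increments="0 0 0 0;0 0 0 0;0 0 0 0", hand=-0.2)

```text
clock: 14.65
position: [0.5823, 0.1606, 0.1103]
ee_rot: [0.098, 0.71, -0.096, 0.691]
ft_force: [0.2, 0.0, 0.7]
grip_width: 0.601
```

```bash
python3 - <<'E'
from h import *
mouth([.578,.16,.010],None);wr("w8")
E
```

```text
mouth [0.5802 0.161  0.0113] F [0.2 0.  0.7] T [ 0.02 -0.01 -0.01] w 0.601
pos [0.5823 0.1606 0.1103] yaw -0.2753 tilt x [-0.0262  0.0056 -0.9996] t 14.65 q7 -0.886
shift now-axes [ 0.0013 -0.0015 -0.0018]
```

View pics/w8.png

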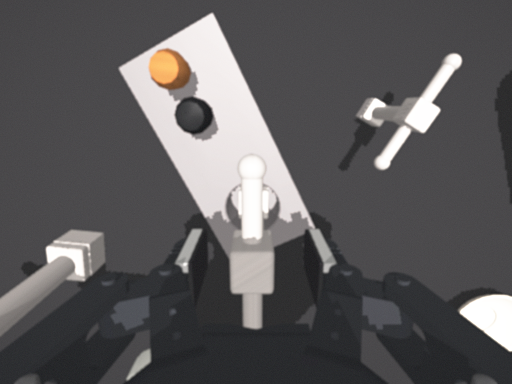

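play_rows(increments="-0.01 0 0 0;-0.02 0 0 0;-0.03 0 0 0;-0.03 0 0 0;-0.03 0 0 0;-0.03 0 0 0;-0.02 0 0 0;0 0 0 0", hand=-1)

```text
clock: 15.5
position: [0.5863, 0.1603, 0.2924]
ee_rot: [0.098, 0.709, -0.095, 0.692]
ft_force: [-0.0, 0.3, -0.6]
grip_width: 1.0
```

```bash
python3 - <<'E'
from h import *
goto([.536,-.1543,.28],-1.6)
c=camera("top"); cv2.imwrite("pics/t9.png",c["img"]);c=camera("scene"); cv2.imwrite("pics/s9.png",c["img"])
E
```

```text
pos [0.5863 0.1603 0.2924] yaw -0.2737 tilt x [-0.0242  0.0072 -0.9997] t 15.5 q7 -0.811
shift now-axes [ 0.0114 -0.3165  0.0369]
turn x 1.3263 shift after turn [ 0.0114 -0.0408  0.3161]
```

View pics/s9.png

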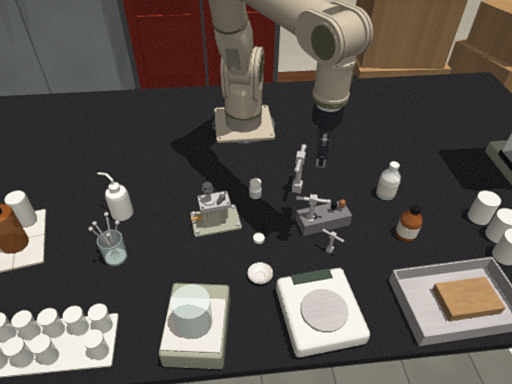

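The key stands upright in its hole (scene ≈ (313,203)) and everything else is undisturbed. Next, back to the pump.

play_rows(increments="0 -0.015 0.002 0;0 -0.025 0.003 0;0 -0.03 0.003 0;0 -0.03 0.004 0;0 -0.03 0.004 0;0 -0.03 0.004 0;0 -0.03 0.004 0;0 -0.03 0.004 0;0 -0.025 0.004 0;0 -0.015 0.002 0;0 0 0 0;0 0 0 0.13;0 0 0 0.13;0 0 0 0.13;0 0 0 0.13;0 0 0 0.13;0 0 0 0.13;0 0 0 0.13;0 0 0 0")

```text
clock: 17.5
position: [0.5375, -0.1006, 0.2682]
ee_rot: [0.394, 0.602, -0.41, 0.561]
ft_force: [0.2, 0.1, 0.2]
grip_width: 1.001
```

```bash
python3 - <<'E'
from h import *
goto([.536,-.1543,.25],-1.6)
wr("w10")
E
```

```text
pos [ 0.5375 -0.1006  0.2682] yaw -1.2097 tilt x [-0.0594  0.0138 -0.9981] t 17.5 q7 -1.215
shift now-axes [ 0.0175 -0.0195  0.0503]
turn x 0.3903 shift after turn [0.0175 0.0011 0.0539]
```

View pics/w10.png

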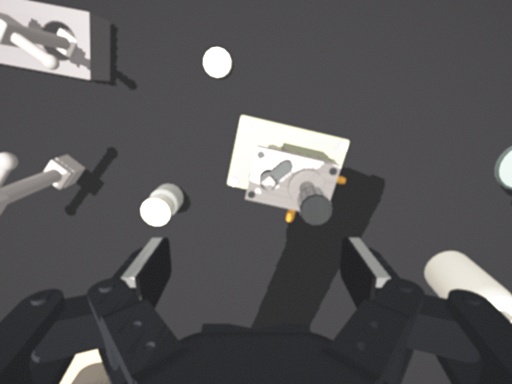

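play_rows(increments="0 0 0 0.13;0 0 0 0.13;0 0 0 0.13;0 0 0 0")

```text
clock: 17.95
position: [0.5371, -0.0976, 0.2666]
ee_rot: [-0.492, -0.515, 0.516, -0.476]
ft_force: [0.5, 0.5, 0.7]
grip_width: 1.001
```

```bash
python3 - <<'E'
from h import *
goto([.536,-.1543,.25],-1.6);print(np.round(get_obs()["joint_pos"],3))
E
```

```text
pos [ 0.5371 -0.0976  0.2666] yaw -1.5876 tilt x [-0.0619  0.0151 -0.998 ] t 17.95 q7 -1.589
shift now-axes [0.0158 0.0008 0.0569]
turn x 0.0124 shift after turn [0.0158 0.0015 0.0569]
[ 0.616  0.246 -0.609  1.552  0.127  1.45  -1.589]
```

play_rows(increments="0 0 0.01 0;0 0 0.01 0;0 0 0.01 0;0 0 0.01 0;0 0 0.01 0;0 0 0.004 0;0 0 0 0")

```text
clock: 18.65
position: [0.5362, -0.1578, 0.265]
ee_rot: [0.488, 0.519, -0.512, 0.48]
ft_force: [-0.3, 0.3, -0.1]
grip_width: 0.995
```

```bash
python3 - <<'E'
from h import *
goto([.536,-.1543,.25],-1.6);print(np.round(get_obs()["joint_pos"],3));wr("w11")
print(np.round(Ro.from_quat(get_obs()["ee_rot"]).as_matrix(),4))
E
```

```text
pos [ 0.5362 -0.1578  0.265 ] yaw -1.5722 tilt x [-0.063   0.0152 -0.9979] t 18.65 q7 -1.474
shift now-axes [ 0.015   0.0007 -0.0032]
turn x 0.0278 shift after turn [ 0.015   0.0006 -0.0033]
[ 0.68   0.273 -0.573  1.521  0.14   1.456 -1.474]
[[-6.300e-02  9.980e-01 -1.200e-03]
 [ 1.520e-02 -3.000e-04 -9.999e-01]
 [-9.979e-01 -6.300e-02 -1.520e-02]]
```

View pics/w11.png

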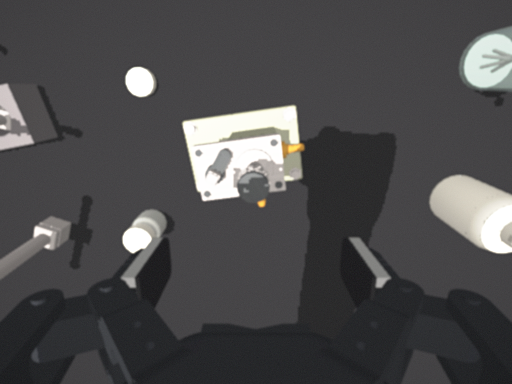

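```bash
python3 - <<'E'
from h import *
i=cv2.imread("pics/w11.png"); cv2.imwrite("pics/w11c.png",cv2.resize(i[90:220,170:320],None,fx=5,fy=4.6,interpolation=2))
E
```

```text
(no output)
```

View pics/w11c.png

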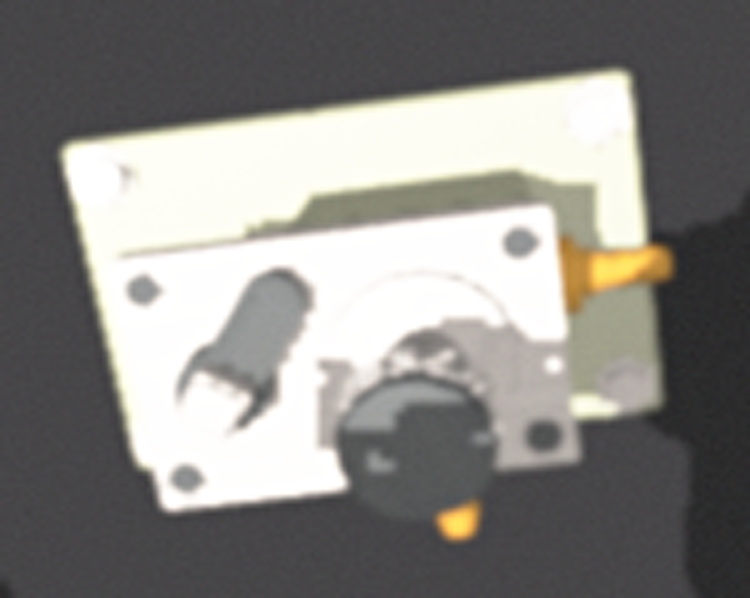

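play_rows(increments="0 0 0 0.12;0 0 0 0.12;0 0 0 0", hand=-0.4)

```text
clock: 19.0
position: [0.5364, -0.156, 0.2651]
ee_rot: [-0.543, -0.453, 0.571, -0.417]
ft_force: [0.1, 0.5, 0.1]
grip_width: 0.691
```

```bash
python3 - <<'E'
from h import *
c,o=load("w11.pkl")
f=lambda x,y:(x/5+170-.4,y/4.6+90-.4)
k=atz(c,f(417,446),.168,o);print("knob",k, "screw",atz(c,f(212,405),.126,o),"fend",atz(c,f(290,278),.11,o))
R=Ro.from_quat(get_obs()["ee_rot"]).as_matrix();print(np.round(R,4))
mouth([.5362,-.1543,.20],None,(-.011,0,0));mouth([.5362,-.1543,.154],None,(-.011,0,0))
E
```

```text
knob [ 0.53720852 -0.15526981  0.168     ] screw [ 0.53166384 -0.11423975  0.126     ] fend [ 0.55562252 -0.12866866  0.11      ]
[[-0.0629  0.9679 -0.2435]
 [ 0.0158 -0.2429 -0.9699]
 [-0.9979 -0.0648 -0.    ]]
mouth [ 0.5371 -0.1562  0.276 ] F [0.1 0.5 0.1] T [-0.01 -0.09  0.01] w 0.691
pos [ 0.5364 -0.156   0.2651] yaw -1.8167 tilt x [-0.0629  0.0158 -0.9979] t 19.0 q7 -1.715
shift now-axes [ 0.076   0.0036 -0.0016]
mouth [ 0.5371 -0.1562  0.276 ] F [0.1 0.5 0.1] T [-0.01 -0.09  0.01] w 0.691
pos [ 0.5364 -0.156   0.2651] yaw -1.8167 tilt x [-0.0629  0.0158 -0.9979] t 19.0 q7 -1.715
shift now-axes [ 0.1219  0.0066 -0.0016]
```

play_rows(increments="0.015 0.001 -0.0015 0;0.02 0.0013 0 0;0.02 0.0013 0 0;0.02 0.0005 0 0;0 0 0 0")

```text
clock: 19.5
position: [0.5358, -0.1516, 0.184]
ee_rot: [-0.539, -0.459, 0.567, -0.422]
ft_force: [-0.7, -0.4, -0.8]
grip_width: 0.7
```

```bash
python3 - <<'E'
from h import *
mouth([.5365,-.1546,.154],None,(-.011,0,0));wr("w12")
E
```

```text
mouth [ 0.5364 -0.1518  0.1949] F [-0.7 -0.4 -0.8] T [-0.07 -0.05 -0.  ] w 0.7
pos [ 0.5358 -0.1516  0.184 ] yaw -1.7973 tilt x [-0.0631  0.0164 -0.9979] t 19.5 q7 -1.724
shift now-axes [0.0408 0.0033 0.0028]
```

View pics/w12.png

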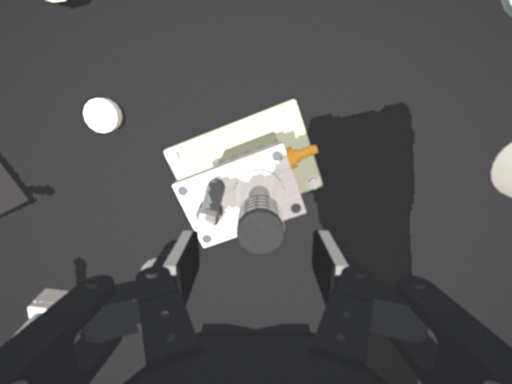

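play_rows(increments="0.01 0.001 0.0025 0;0.012 0.001 0 0;0.012 0.001 0 0;0.006 0 0 0;0 0 0 0")

```text
clock: 20.05
position: [0.5375, -0.1543, 0.1438]
ee_rot: [-0.54, -0.458, 0.565, -0.424]
ft_force: [0.5, -0.3, 0.3]
grip_width: 0.701
```

```bash
python3 - <<'E'
from h import *
mouth([.5365,-.1546,.154],None,(-.011,0,0));wr("w13")
print(np.round(Ro.from_quat(get_obs()["ee_rot"]).as_matrix(),4))
E
```

```text
mouth [ 0.5382 -0.1545  0.1548] F [ 0.5 -0.3  0.3] T [-0.05  0.02  0.02] w 0.701
pos [ 0.5375 -0.1543  0.1438] yaw -1.7944 tilt x [-0.0586  0.0153 -0.9982] t 20.05 q7 -1.734
shift now-axes [ 0.0009 -0.0016  0.0005]
[[-0.0581  0.9733 -0.2218]
 [ 0.0151 -0.2213 -0.9751]
 [-0.9982 -0.06   -0.0019]]
```

View pics/w13.png

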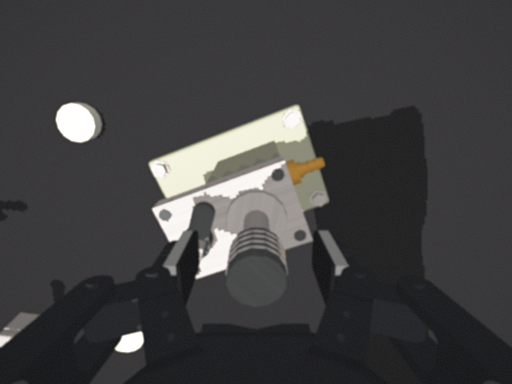

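play_rows(increments="0 -0.0015 0.0003 0;0 0 0 0;0 0 0 0;0 0 0 0;0 0 0 0;0 0 0 0", hand=1, squeeze=60)

```text
clock: 20.7
position: [0.5365, -0.1545, 0.1453]
ee_rot: [-0.54, -0.457, 0.565, -0.424]
ft_force: [-0.2, 0.6, -1.1]
grip_width: 0.309
```

```bash
python3 - <<'E'
from h import *
mouth([.5365,-.1546,.154],None,(-.011,0,0))
print(np.round(Ro.from_quat(get_obs()["ee_rot"]).as_matrix(),4))
E
```

```text
mouth [ 0.5371 -0.1547  0.1563] F [-0.2  0.6 -1.1] T [-0.03 -0.13 -0.03] w 0.309
pos [ 0.5365 -0.1545  0.1453] yaw -1.7945 tilt x [-0.0567  0.0145 -0.9983] t 20.7 q7 -1.732
shift now-axes [ 0.0023 -0.0005  0.0001]
[[-0.0567  0.9734 -0.2218]
 [ 0.0145 -0.2214 -0.9751]
 [-0.9983 -0.0585 -0.0016]]
```

play_rows(increments="-0.004 -0.0002 0 0;-0.004 -0.0002 0 0;-0.004 -0.0002 0 0;0 0 0 0")

```text
clock: 21.1
position: [0.5363, -0.1544, 0.158]
ee_rot: [-0.54, -0.458, 0.565, -0.424]
ft_force: [0.2, -0.1, -4.3]
grip_width: 0.314
```

```bash
python3 - <<'E'
from h import *
mouth([.5371,-.1547,.2023],None,(-.011,0,0))
E
```

```text
mouth [ 0.5369 -0.1546  0.169 ] F [ 0.2 -0.1 -4.3] T [-0.05 -0.14 -0.01] w 0.314
pos [ 0.5363 -0.1544  0.158 ] yaw -1.7943 tilt x [-0.0576  0.0149 -0.9982] t 21.1 q7 -1.727
shift now-axes [-0.0332 -0.0018  0.    ]
```

play_rows(increments="-0.004 -0.0003 0 0;-0.004 -0.0002 0 0;-0.004 -0.0002 0 0;0 0 0 0")

```text
clock: 21.5
position: [0.5363, -0.1544, 0.1712]
ee_rot: [-0.54, -0.458, 0.565, -0.424]
ft_force: [-0.2, -0.5, -3.5]
grip_width: 0.31
```

```bash
python3 - <<'E'
from h import *
mouth([.5371,-.1547,.2023],None,(-.011,0,0))
E
```

```text
mouth [ 0.5369 -0.1546  0.1822] F [-0.2 -0.5 -3.5] T [-0.01 -0.11 -0.02] w 0.31
pos [ 0.5363 -0.1544  0.1712] yaw -1.7943 tilt x [-0.0576  0.0149 -0.9982] t 21.5 q7 -1.722
shift now-axes [-0.0201 -0.001   0.0001]
```

play_rows(increments="-0.004 -0.0002 0 0;-0.004 -0.0002 0 0;-0.004 -0.0003 0 0;0 0 0 0")

```text
clock: 21.9
position: [0.5363, -0.1544, 0.1844]
ee_rot: [-0.54, -0.458, 0.565, -0.424]
ft_force: [0.9, 0.8, -3.1]
grip_width: 0.309
```

```bash
python3 - <<'E'
from h import *
mouth([.5371,-.1547,.2023],None,(-.011,0,0))
E
```

```text
mouth [ 0.5369 -0.1546  0.1954] F [ 0.9  0.8 -3.1] T [-0.06 -0.1  -0.04] w 0.309
pos [ 0.5363 -0.1544  0.1844] yaw -1.7943 tilt x [-0.0575  0.0149 -0.9982] t 21.9 q7 -1.717
shift now-axes [-0.0069 -0.0002  0.0001]
```

play_rows(increments="-0.004 -0.0002 0 0;-0.003 -0.0002 0 0;0 0 0 0;0 0 0 0;0 0 0 0;0 0 0 0")

```text
clock: 22.5
position: [0.5362, -0.1544, 0.1918]
ee_rot: [-0.54, -0.458, 0.565, -0.424]
ft_force: [1.0, -0.9, -3.5]
grip_width: 0.309
```

```bash
python3 - <<'E'
from h import *
mouth([.5371,-.1547,.2023],None,(-.011,0,0)); wr("w14")
i=cv2.imread("pics/w14.png"); cv2.imwrite("pics/w14c.png",cv2.resize(i[90:300,170:340],None,fx=3.4,fy=2.8,interpolation=2))
c=camera("scene"); pickle.dump(c,open("s14.pkl","wb"));cv2.imwrite("pics/s14c.png",cv2.resize(c["img"][130:245,160:260],None,fx=5.2,fy=5.2,interpolation=2)); cv2.imwrite("pics/s14.png",c["img"])
c=camera("top");cv2.imwrite("pics/t14.png",c["img"])
print(np.round(get_obs()["joint_velocities"],3))
E
```

```text
mouth [ 0.5368 -0.1546  0.2028] F [ 1.  -0.9 -3.5] T [-0.01 -0.07  0.03] w 0.309
pos [ 0.5362 -0.1544  0.1918] yaw -1.7943 tilt x [-0.0579  0.015  -0.9982] t 22.5 q7 -1.714
shift now-axes [0.0005 0.0004 0.    ]
[-0.001  0.001 -0.001 -0.001 -0.    -0.     0.001]
```

View pics/s14c.png

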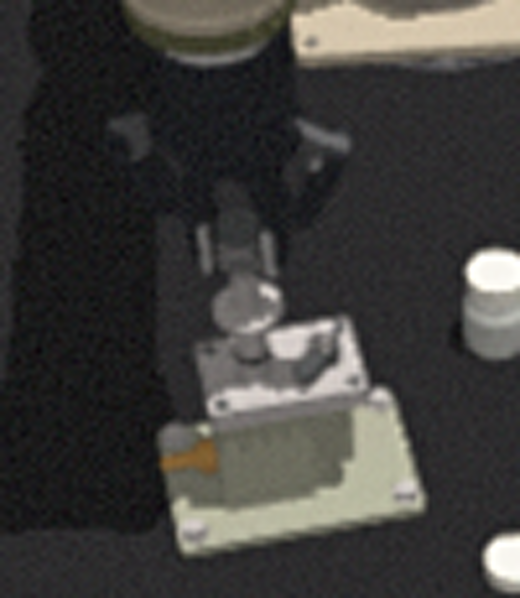

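View pics/w14c.png

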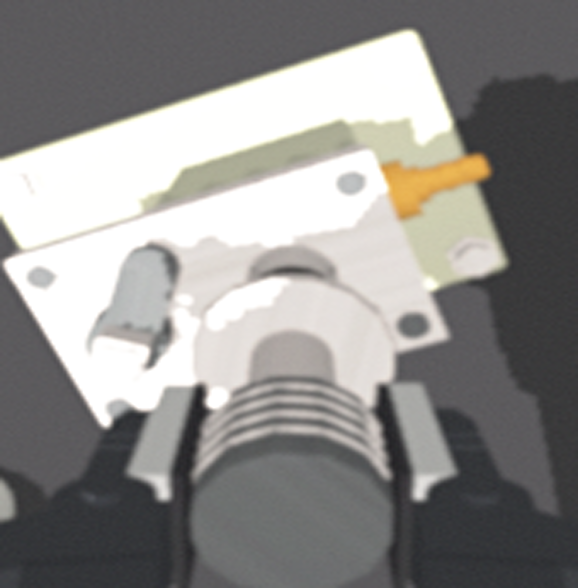

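View pics/s14.png

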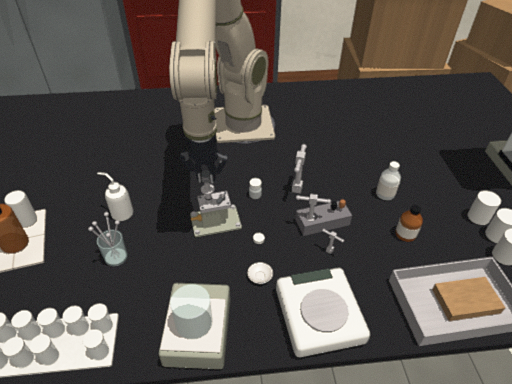

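View pics/t14.png

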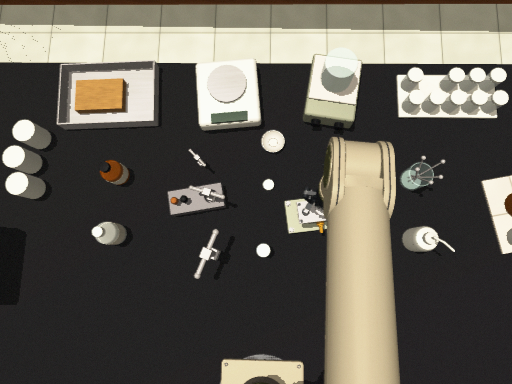

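```bash
python3 - <<'E'
from h import *
c,o=load("w14.pkl"); s=load("s14.pkl")
th=np.linspace(0,2*np.pi,73)
for L in (.036,.0465,.056):
  for z in (.106,):
    P=np.array([(proj(c,[.5365+.02*np.cos(a),-.1546+.02*np.sin(a),z+L],o)+.4-[170,90])*[3.4,2.8] for a in th]); print("wrist",L,P.min(0).round(),P.max(0).round())
    P=np.array([(proj(s,[.5365+.02*np.cos(a),-.1546+.02*np.sin(a),z+L])+.4-[160,130])*5.2 for a in th]); print("scene",L,P.min(0).round(),P.max(0).round())
E
```

```text
wrist 0.036 [188. 261.] [389. 412.]
scene 0.036 [212. 297.] [282. 346.]
wrist 0.0465 [183. 276.] [394. 434.]
scene 0.0465 [210. 284.] [281. 332.]
wrist 0.056 [177. 291.] [399. 455.]
scene 0.056 [209. 272.] [280. 320.]
```

```bash
python3 -c "
from h import *
print(workorder.hand_in()); o=get_obs(); print(o['clock'],o['position'],o['grip_width'])"
```

```text
the job is handed in; nothing more can be done
None
the job is handed in; nothing more can be done
```

The job is done and handed in at about 22.6 s. I used the middle-sized key from the stand and turned the keeper about 1.0 rad anticlockwise by the pictures, with a visible gap to the flange. The key is back upright in its hole. The plunger is being held by its knob, lifted about 46.5 mm. That should put the upper seal about 16 mm above the bore mouth and the lower seal about 15 mm below it.

- **Plunger height:** the flange outline in the wrist and scene pictures fits the 46.5 mm lift. I could not see the seal rings clearly, so their positions come from that lift and the given sizes.
- **Forces:** while lifting, the sideways force stayed at 1.3 N or less and the vertical force was 3 to 4 N, about the plunger's weight. The arm was still at hand-in.
- **Bystanders:** none had visibly moved in the scene and top pictures.
- **Tool tilt:** the tool had drifted about 3.4° from vertical. I turned the jaws so this would not tip the plunger, and lifted straight up in the world frame.

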